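# Push a culture dish home in the dish reading station

### The arm

A 7-joint arm with a two-finger parallel gripper is mounted at the origin on the work surface. World frame = base frame: x ahead of the robot, y to its left, z up, the work surface at z = 0. Lengths are in m, angles in rad, forces in N, time in s.
With the tool pointing down it reaches from about 0.4 to 0.85 m from the base axis. Payload 10.4 kg.
Tool frame: the origin (TCP) lies midway between the tips of the shut fingers; the grasp point (between the pads) lies 19 mm behind it; z points along the fingers, x is the direction in which the jaws open and shut, and the axes are right-handed (so a half turn about z gives the same grasp; the last joint's range is limited). The gripper opens to 85 mm and grips with 20 to 120 N. Pads are 22 mm wide; open, the fingers measure 114 mm over their backs; the gripper's body (76 mm by 85 mm) begins 54 mm behind the grasp point. The pads swing forward as they close: fully open they stand 13 mm farther back than shut.
Start: joints at [1.092, 0.332, -0.065, 1.46, 0.022, 1.35, -0.088], TCP at [0.275, -0.561, 0.231] pointing down, gripper open.
Joint ranges: [-2.6, 2.6], [-0.5, 2.12], [-1.47, 1.34], [0.16, 2.42], [-1.27, 4.41], [0.06, 2.06], [-2.6, 2.6]. Speed limits (rad/s): [2.22, 2.22, 2.79, 2.79, 3.14, 3.14, 3.14].

### API

Orientations are given as a rotation vector (axis times angle).
In Python, from workcell import ctrl, vision gives the robot as it stands.
- The arm moves only by the shell command python3 -m inch 'ROWS' [FORCE]. ROWS is JSON, a list of rows, each an object of numbers: "tx", "ty", "tz": the shift along the tool's x, y, z in m; "wx", "wy", "wz": the turn, a rotation vector about the tool's x, y, z in degrees; "grip": the gripper command: -1 is shut, 1 is fully open, values between are in proportion. In form: [{"tx": .., "ty": .., "tz": .., "wx": .., "wy": .., "wz": .., "grip": ..}, ...]. A call has 1 to 10 rows; each row shifts and turns the pose as measured when the row begins, along the tool's axes as they then stand; what a row does not reach is not made up. A row lasts 1/8 s, in which the tool goes at most 62.5 mm and 10.7 degrees, less where a joint would pass 70% of its speed; a pose out of reach is approached as far as the arm can. A call is refused whole if a number of a shift passes 0.0625 or a number of a turn 10.7, either way. A call with a gripper value outside its range is refused whole. The fingers move at their own pace and stop on an object; FORCE is the grip in N (left out, the last holds). Time passes only in rows, so rows that do not move let the fingers close. It gives the time, the measured TCP pose, the force and the opening at its end, in the units of the state.
- ctrl.get_obs(): the state, without advancing time (a new reading comes with each control period).
- vision.snapshot(name): name is "scene" or "top" or "wrist"; returns the picture (420x560x3 uint8, red, green, blue); there is no depth.
- vision.camera_info(name): a dict with "intrinsics" (3x3 intrinsics, pixels), "k1" (the pictures are not rectified: a ray, as slopes to the right and down, at radius r is drawn at 1 + k1 r^2 times it, then the intrinsics apply), "R" (3x3) and "t" (3): a world point X has camera coordinates R X + t. Camera axes: x right, y down, z forward; pixel columns grow to the right and rows downward; lengths in m; the calibration is good to about 2 mm. A picture is of the moment at which its call begins: read the wrist's pose just before it. camera_info takes no time and is no camera call; for the wrist camera it gives the pose at the moment of the call.
- ctrl.job_done(): hands the job in, once; it reports no verdict.
The state is a dict: "time_s": time; "joint_positions": joint angles; "qd": joint speeds; "tau": joint torques, N m; "tcp_pos": TCP position; "tcp_rot": TCP orientation; "wrist_force": force on the tool from outside, world axes, zero at the start; "wrist_torque": the same for the moment, N m; "finger_gap": finger opening in m.
Only numpy, scipy, OpenCV 4.12 (cv2) and the standard library are available. Lean on these libraries where they do the work, as an engineer would, in place of code of your own. Each camera call takes 0.05 s, during which the arm holds its last target.

### The job

Pick up the push stick by its upright grip and use its flat front pad to slide the small culture dish that waits in the open channel of the reading station along under the cover, until it is home against the end stop below the viewing window. Do not touch the dish with the gripper. Then draw the stick back out, lay it flat on the bench clear of the station and let go, leaving the other dishes, the marker and the tube rack where they are.

Things in the scene. Friction and masses are not known exactly. Their poses are not given: they have to be found in the camera images.
- stick_grip (a point): Grey plastic push stick lying on the bench: flat bar 180 x 16 x 14 mm with an upright grip block 30 mm long (x) by 16 mm wide (y), its top 60 mm above the stick's underside. Point: on the block's axis, 40 mm above the underside. x runs along the bar to the front pad, whose face is 110 mm ahead; the tail ends 70 mm behind; z up. About 80 g, balanced near the grip.
- stick_front (a point): Centre of the push stick's front face: a flat pad 30 mm wide (y) and 14 mm high, 7 mm above the stick's underside. Same axes as stick_grip.
- dish_center (a point): Small closed round culture dish, 60 mm diameter, 15 mm high, cream coloured, about 35 g, waiting on the channel floor of the reading station in its open part. This point is its centre, half-way up. (The larger 90 mm dishes standing on the bench are not part of the job.)
- station_seat (a point): Point where the dish's centre lies when home in the fixed grey reading station, 19.5 mm above the bench. x: feed direction along the mid-line of a channel 66 mm wide, floor 12 mm above the bench, open from x=-215 to -85 mm (rails 24 mm above the bench), then under a light cover (42 to 47 mm above the bench, 94 mm wide, window over this point). End stop at x=+30; housing 65 mm high to x=+105.
Mind the look-alikes: they are no part of the job. What is shaped like the part that bears dish_center but black or blue is not meant.

How it is judged:
On the way:
1. the dish is pushed home by the stick: it is at its seat with the stick's front face right behind it (horizontal distance between dish_center and station_seat below 0.012 m and horizontal distance between stick_front and dish_center below 0.045 m), for 0.1 s.
At the end, for the whole second after the job is handed in: The dish lies flat at its seat, its centre within 12 mm of station_seat horizontally; the push stick lies flat (within 10 degrees, grip point below 47 mm and front point below 14 mm) on the bench, off the station's base; dish and stick are at rest (below 20 mm/s) (horizontal distance between dish_center and station_seat below 0.012 m and height (world z) of dish_center below 0.026 m and angle between dish_center's own z axis and vertical below 0.15 rad and height (world z) of stick_grip below 0.047 m and height (world z) of stick_front below 0.014 m and angle between stick_grip's own z axis and vertical below 0.17 rad and linear speed of each of dish, stick below 0.02 m/s); the robot touches nothing.
It fails at once if the gripper's fingers touch the dish (contact force between the fingers and dish above 0.3 N).
It fails at once if a bystander (dish stack, big dish, marker, tube rack) is moved by more than 20 mm (distance of any of dish_stack, big_dish, marker, tube_rack from where it was at the start of the episode above 0.02 m).
It also fails if it takes over 58 s, if anything falls off the work surface, if the arm or the gripper's body presses on something with over 40 N, if the wrist force passes 120 N, or if a joint passes its speed limit or range.

## Working session

There is one attempt and no reset: what is moved stays moved. The work goes in short steps, Python scripts to look and compute and a shell command to move; the robot and the scene stay as the last step left them, time stands still between calls to the robot, and variables do not carry over. Pictures are saved under pics/ and viewed, and the job is handed in when it is done.

```bash
ls; mkdir -p pics; cat > h.py <<'E'
import numpy as np,cv2
from workcell import ctrl,vision
def snap(cam,name):
    info=vision.camera_info(cam); im=vision.snapshot(cam)
    cv2.imwrite(f'pics/{name}.png',im[:,:,::-1]); return im,info
def ray(info,u,v):
    K=np.array(info['intrinsics']);k=info['k1']
    x=(u-K[0,2])/K[0,0];y=(v-K[1,2])/K[1,1]
    a,b=x,y
    for _ in range(50):
        f=1+k*(a*a+b*b);a,b=x/f,y/f
    R=np.array(info['R']);t=np.array(info['t'])
    return -R.T@t,R.T@np.array([a,b,1])
def at(info,u,v,z):
    c,d=ray(info,u,v);return c+d*(z-c[2])/d[2]
def proj(info,X):
    K=np.array(info['intrinsics']);p=np.array(info['R'])@np.array(X)+np.array(info['t'])
    a,b=p[0]/p[2],p[1]/p[2];f=1+info['k1']*(a*a+b*b)
    return K[0,0]*a*f+K[0,2],K[1,1]*b*f+K[1,2]
def crop(name,out,u0,v0,u1,v1,s):
    im=cv2.imread(f'pics/{name}.png')[v0:v1,u0:u1]
    cv2.imwrite(f'pics/{out}.png',cv2.resize(im,None,fx=s,fy=s,interpolation=cv2.INTER_CUBIC))
E
python3 - <<'E'
from h import *
snap('scene','s0');snap('top','t0')
for c in('scene','top','wrist'):
    i=vision.camera_info(c);print(c,i['intrinsics'],i['k1'],ray(i,280,210))
o=ctrl.get_obs();print(o)
E
```

```text
pics
scene [[407.15636594   0.         284.02759384]
 [  0.         407.15636594 217.86004395]
 [  0.           0.           1.        ]] -0.12221414271434312 (array([1.14501449, 0.06353899, 0.65155665]), array([-0.7043891, -0.1441409, -0.6953632]))
top [[380.35233607   0.         281.28190036]
 [  0.         380.35233607 204.24269504]
 [  0.           0.           1.        ]] -0.08517057201081121 (array([ 0.49652053, -0.01943699,  0.91630394]), array([ 0.08071022, -0.00189688, -0.99685644]))
wrist [[325.60406526   0.         282.31854249]
 [  0.         325.60406526 212.09523845]
 [  0.           0.           1.        ]] -0.011896545446877748 (array([ 0.33570415, -0.53224917,  0.37371027]), array([-0.23915141, -0.10847457, -0.9649518 ]))
{'time_s': 0.1, 'joint_positions': array([ 1.0923975 ,  0.33278906, -0.06470022,  1.46082435,  0.02157872,
        1.3498998 , -0.088489  ]), 'qd': array([-0.00071513, -0.00204359,  0.00067561, -0.00149973, -0.00092677,
        0.00124668,  0.00035608]), 'tau': array([ 1.37479605e-03, -6.26744270e+01,  4.88774304e-02, -3.92431283e+01,
        1.61982200e-02,  6.84434344e-03, -8.33129661e-06]), 'tcp_pos': array([ 0.27497529, -0.56090258,  0.23062348]), 'tcp_rot': array([-2.66539061e+00,  1.66174627e+00,  1.66174616e-03]), 'wrist_force': array([-0.37628143, -0.30141678,  0.25349752]), 'wrist_torque': array([-0.03029477,  0.02503966, -0.05630561]), 'finger_gap': 0.08560526733732181}
```

View pics/s0.png

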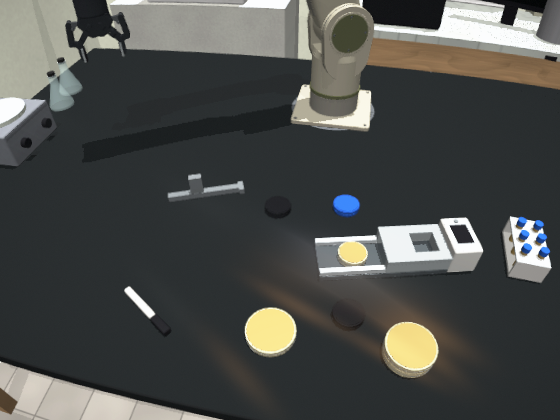

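View pics/t0.png

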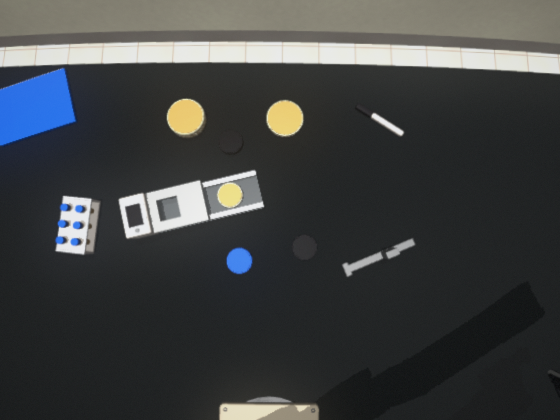

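The small-dish candidates in the top view are cream (230,194) in the channel, black (304,247) and (231,143), and blue (239,260). Only the cream one matches the description, since it's cream, small and in the open channel. I'll confirm it in enlarged crops.

```bash
python3 - <<'E'
from h import *
crop('t0','t0a',110,160,270,250,5)
crop('t0','t0b',330,225,430,290,8)
E
```

```text
(no output)
```

View pics/t0a.png

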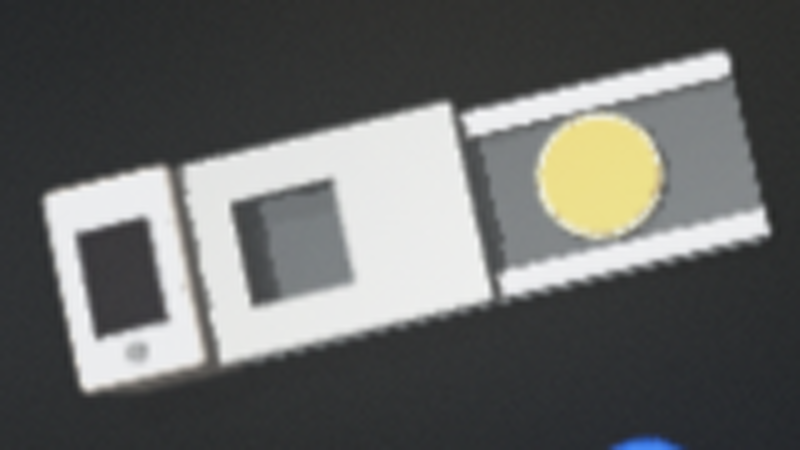

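View pics/t0b.png

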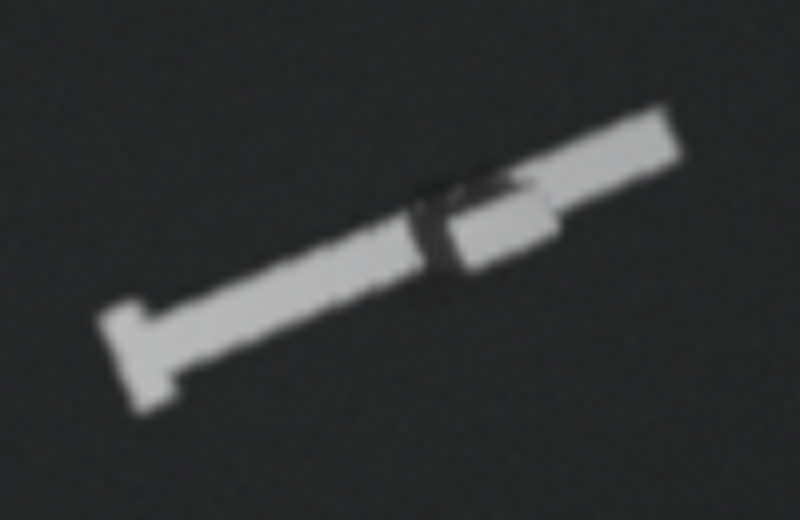

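```bash
python3 - <<'E'
from h import *
I=vision.camera_info('top')
A=lambda x,y,z:at(I,110+(x+.5)/5-.5,160+(y+.5)/5-.5,z)[:2]
B=lambda x,y,z:at(I,330+(x+.5)/8-.5,225+(y+.5)/8-.5,z)[:2]
P={'rail_oT':A(730,50,.024),'rail_oB':A(771,236,.024),'covT':A(450,100,.047),'covB':A(496,299,.047),'covfT':A(181,166,.047),'covfB':A(214,368,.047),
'hT':A(42,197,.065),'hB':A(82,393,.065),'dish':A(600,176,.027)}
for k,v in P.items():print(k,v.round(4))
mo=(P['rail_oT']+P['rail_oB'])/2;mc=(P['covT']+P['covB'])/2;mh=(P['hT']+P['hB'])/2
print('mids',mo,mc,mh)
d=mh-mo;print(np.linalg.norm(d),'exp .320');print('widths',[np.linalg.norm(P[a]-P[b]) for a,b in(('rail_oT','rail_oB'),('covT','covB'),('hT','hB'))])
d/=np.linalg.norm(d);print('yaw',np.degrees(np.arctan2(d[1],d[0])))
for m,x in((mo,-.215),(mc,-.085),(mh,.105)):print('seat',m-d*x)
s=np.mean([mo+d*.215,mc+d*.085,mh-d*.105],0);n=np.array([-d[1],d[0]])
print('seat',s,'dish rel',(P['dish']-s)@d,(P['dish']-s)@n)
# stick
f=(B(97,318,.014)+B(138,416,.014))/2;t=(B(665,104,.014)+B(684,157,.014))/2
e=f-t;L=np.linalg.norm(e);e/=L;print('stick',f,t,L,'exp .18 yaw',np.degrees(np.arctan2(e[1],e[0])))
g=np.mean([B(445,222,.06),B(470,272,.06),B(562,228,.06),B(538,183,.06)],0);print('grip',g,'from bar',t+e*.07,f-e*.11)
o=ctrl.get_obs()
from scipy.spatial.transform import Rotation as R
print(R.from_rotvec(o['tcp_rot']).as_matrix().round(3))
for nme,u,v in(('blk',304,247),('blue',239,260)):print(nme,at(I,u,v,.015))
E
```

```text
rail_oT [0.6645 0.0381]
rail_oB [0.5759 0.0171]
covT [0.6352 0.1661]
covB [0.5432 0.1418]
covfT [0.603  0.2912]
covfB [0.5097 0.2716]
hT [0.5858 0.349 ]
hB [0.4971 0.3259]
dish [0.603  0.0981]
mids [0.62015281 0.0276    ] [0.589222   0.15396269] [0.54146214 0.33747563]
0.3197110052898014 exp .320
widths [np.float64(0.09105377463360356), np.float64(0.09512288432002744), np.float64(0.09173150058931513)]
yaw 104.24865979731113
seat [0.56723472 0.23598589]
seat [0.5683009  0.23634781]
seat [0.56730585 0.23570578]
seat [0.56761383 0.23601316] dish rel -0.14240320269132145 -0.00030692907738871095
stick [ 0.4284391  -0.17436622] [ 0.49924926 -0.34244606] 0.182386709430877 exp .18 yaw 112.84515109044777
grip [ 0.47183836 -0.27633749] from bar [ 0.47207233 -0.27793704] [ 0.47114571 -0.27573755]
[[ 0.44  -0.898 -0.001]
 [-0.898 -0.44   0.001]
 [-0.001  0.    -1.   ]]
blk [ 0.48261319 -0.07883239  0.015     ]
blue [0.45026864 0.07387065 0.015     ]
```

The crops confirm the cream dish in the channel at top-view (230,195), and the stick from its tail near (414,241) to its pad near (345,271). The sizes agree: station 319.7 mm against 320, stick 182 mm against 180. First I'll rotate the tool to the stick's yaw.

```bash
python3 -m inch '[{"wz":-10.7},{"wz":-10.7},{"wz":-10.7},{"wz":-10.7},{"wz":-10.7},{"wz":-10.7},{"wz":-10.7},{"wz":-10.7},{"wz":-1.0}]' 40
cat > rel.py <<'E'
# usage: rel.py x y yaw_toolx z : remaining motion in tool axes
import sys;from h import *
from scipy.spatial.transform import Rotation as R
x,y,yaw,z=map(float,sys.argv[1:5]);o=ctrl.get_obs();M=R.from_rotvec(o['tcp_rot']).as_matrix()
print('t',o['time_s'],'tcp',o['tcp_pos'].round(4),'shift',(M.T@(np.array([x,y,z])-o['tcp_pos'])).round(4))
Y=np.radians(yaw);T=np.array([[np.cos(Y),np.sin(Y),0],[np.sin(Y),-np.cos(Y),0],[0,0,-1]])
print('turn deg',np.degrees(R.from_matrix(M.T@T).as_rotvec()).round(2),'gap',round(o['finger_gap'],4),'F',o['wrist_force'].round(1),'q',o['joint_positions'].round(2))
E
python3 rel.py 0.4718 -0.2765 22.8 0.13
```

```text
t 0.1 tcp [ 0.275  -0.5609  0.2306] shift [-0.1686 -0.3019  0.1008]
turn deg [-5.000e-02  6.000e-02 -8.668e+01] gap 0.0856 F [-0.4 -0.3  0.3] q [ 1.09  0.33 -0.06  1.46  0.02  1.35 -0.09]$[0]: bad value
```

```bash
python3 -m inch '[{"tx":0,"ty":0,"tz":0,"wx":0,"wy":0,"wz":-10.5,"grip":1}]' 40; python3 -m inch '[{"tx":0,"wz":-10.5}]'
```

```text
time_s: 0.22
tcp_pos: [0.2749, -0.5606, 0.2301]
tcp_rot: [-2.808, 1.406, 0.003]
wrist_force: [0.9, -0.7, 0.7]
finger_gap: 0.0856$[0]: bad value
```

```bash
python3 -m inch '[{"tx":0,"ty":0,"tz":0,"wx":0,"wy":0,"wz":-10.5,"grip":1},{"tx":0,"ty":0,"tz":0,"wx":0,"wy":0,"wz":-10.5,"grip":1},{"tx":0,"ty":0,"tz":0,"wx":0,"wy":0,"wz":-10.5,"grip":1},{"tx":0,"ty":0,"tz":0,"wx":0,"wy":0,"wz":-10.5,"grip":1},{"tx":0,"ty":0,"tz":0,"wx":0,"wy":0,"wz":-10.5,"grip":1},{"tx":0,"ty":0,"tz":0,"wx":0,"wy":0,"wz":-10.5,"grip":1},{"tx":0,"ty":0,"tz":0,"wx":0,"wy":0,"wz":-10.5,"grip":1}]' 40; echo; python3 rel.py 0.4718 -0.2765 22.8 0.13
```

```text
time_s: 1.1
tcp_pos: [0.274, -0.5591, 0.2265]
tcp_rot: [-3.075, -0.601, 0.004]
wrist_force: [0.2, -0.5, 0.4]
finger_gap: 0.0856

t 1.1 tcp [ 0.274  -0.5591  0.2265] shift [ 0.2898 -0.1865  0.0978]
turn deg [-0.5   0.06 -0.69] gap 0.0856 F [ 0.2 -0.5  0.4] q [ 1.25  0.35 -0.27  1.46  0.09  1.36  1.36]
```

```bash
python3 -m inch '[{"tx":0.036,"ty":-0.023,"tz":0.010,"wx":0,"wy":0,"wz":0,"grip":1},{"tx":0.036,"ty":-0.023,"tz":0.010,"wx":0,"wy":0,"wz":0,"grip":1},{"tx":0.036,"ty":-0.023,"tz":0.010,"wx":0,"wy":0,"wz":0,"grip":1},{"tx":0.036,"ty":-0.023,"tz":0.010,"wx":0,"wy":0,"wz":0,"grip":1},{"tx":0.036,"ty":-0.023,"tz":0.010,"wx":0,"wy":0,"wz":0,"grip":1},{"tx":0.036,"ty":-0.023,"tz":0.010,"wx":0,"wy":0,"wz":0,"grip":1},{"tx":0.036,"ty":-0.023,"tz":0.010,"wx":0,"wy":0,"wz":0,"grip":1}]' 40; echo; python3 rel.py 0.4718 -0.2765 22.8 0.13
```

```text
time_s: 1.98
tcp_pos: [0.4471, -0.3096, 0.1532]
tcp_rot: [-3.074, -0.595, 0.008]
wrist_force: [-0.0, -0.3, -0.0]
finger_gap: 0.0852

t 1.975 tcp [ 0.4471 -0.3096  0.1532] shift [ 0.0353 -0.0213  0.0233]
turn deg [-0.63  0.19 -0.91] gap 0.0852 F [-0.  -0.3 -0. ] q [ 0.92  0.26 -0.45  1.75  0.11  1.18  0.82]
```

```bash
python3 -m inch '[{"tx":0.035,"ty":-0.021,"tz":0.012,"wx":-0.6,"wy":0.2,"wz":-0.9,"grip":1},{"tx":0,"ty":0,"tz":0,"wx":0,"wy":0,"wz":0,"grip":1}]' 40; echo; python3 rel.py 0.4718 -0.2765 22.8 0.13
python3 - <<'E'
from h import *
im,i=snap('wrist','w1');print([tuple(np.round(proj(i,p))) for p in ((.4718,-.2765,.06),(.4284,-.1744,.014))])
import pickle;pickle.dump(i,open('w1.pkl','wb'))
E
```

```text
time_s: 2.22
tcp_pos: [0.4736, -0.2718, 0.1398]
tcp_rot: [-3.075, -0.63, 0.0]
wrist_force: [0.1, 0.2, -0.8]
finger_gap: 0.0857

t 2.225 tcp [ 0.4736 -0.2718  0.1398] shift [-0.0036  0.0036  0.0097]
turn deg [-0.16 -0.02  0.35] gap 0.0857 F [ 0.1  0.2 -0.8] q [ 0.85  0.27 -0.48  1.76  0.13  1.14  0.74]
[(np.float64(279.0), np.float64(224.0)), (np.float64(279.0), np.float64(67.0))]
```

View pics/w1.png

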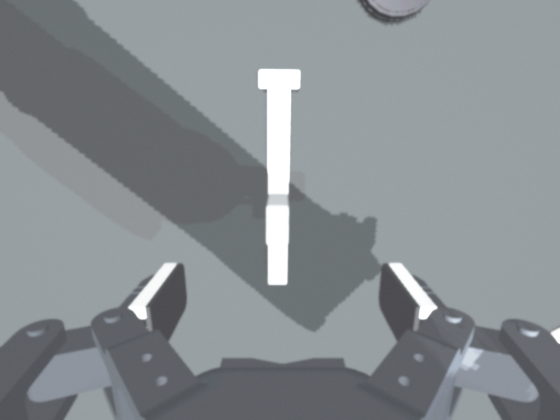

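The wrist view has the block top centred at (278,226) and the pad at (279,70), against predictions of (279,224) and (279,67). That agrees, so I'll descend.

```bash
python3 -m inch '[{"tx":-0.003,"ty":0.004,"tz":0.025,"wx":0,"wy":0,"wz":0.3,"grip":1},{"tx":0,"ty":0,"tz":0.025,"wx":0,"wy":0,"wz":0,"grip":1},{"tx":0,"ty":0,"tz":0.025,"wx":0,"wy":0,"wz":0,"grip":1},{"tx":0,"ty":0,"tz":0.015,"wx":0,"wy":0,"wz":0,"grip":1},{"tx":0,"ty":0,"tz":0,"wx":0,"wy":0,"wz":0,"grip":1}]' 40; echo; python3 rel.py 0.4715 -0.2765 22.8 0.023
```

```text
time_s: 2.9
tcp_pos: [0.4686, -0.2854, 0.0486]
tcp_rot: [3.082, 0.604, -0.003]
wrist_force: [0.4, -0.4, -0.1]
finger_gap: 0.0854

t 2.9 tcp [ 0.4686 -0.2854  0.0486] shift [ 0.0061 -0.0071  0.0256]
turn deg [ 0.04  0.12 -0.6 ] gap 0.0854 F [ 0.4 -0.4 -0.1] q [ 0.84  0.38 -0.45  1.84  0.2   0.97  0.7 ]
```

```bash
python3 -m inch '[{"tx":0.006,"ty":-0.007,"tz":0.012,"wx":0,"wy":0.1,"wz":-0.6,"grip":1},{"tx":0,"ty":0,"tz":0.010,"wx":0,"wy":0,"wz":0,"grip":1},{"tx":0,"ty":0,"tz":0,"wx":0,"wy":0,"wz":0,"grip":1}]' 40; echo; python3 rel.py 0.4715 -0.2765 22.8 0.023
```

```text
time_s: 3.28
tcp_pos: [0.4725, -0.2768, 0.0268]
tcp_rot: [3.077, 0.621, 0.003]
wrist_force: [-0.1, 0.0, 0.2]
finger_gap: 0.0854

t 3.275 tcp [ 0.4725 -0.2768  0.0268] shift [-0.0009 -0.0007  0.0038]
turn deg [ 0.16 -0.07  0.02] gap 0.0854 F [-0.1  0.   0.2] q [ 0.82  0.41 -0.44  1.86  0.22  0.92  0.68]
```

```bash
python3 -m inch '[{"tx":-0.001,"ty":-0.001,"tz":0.003,"wx":0.2,"wy":0,"wz":0,"grip":1},{"tx":0,"ty":0,"tz":0,"wx":0,"wy":0,"wz":0,"grip":-1},{"tx":0,"ty":0,"tz":0,"wx":0,"wy":0,"wz":0,"grip":-1},{"tx":0,"ty":0,"tz":0,"wx":0,"wy":0,"wz":0,"grip":-1},{"tx":0,"ty":0,"tz":0,"wx":0,"wy":0,"wz":0,"grip":-1},{"tx":0,"ty":0,"tz":0,"wx":0,"wy":0,"wz":0,"grip":-1},{"tx":0,"ty":0,"tz":0,"wx":0,"wy":0,"wz":0,"grip":-1},{"tx":0,"ty":0,"tz":0,"wx":0,"wy":0,"wz":0,"grip":-1}]' 60; echo; python3 rel.py 0.4715 -0.2765 22.8 0.023
```

```text
time_s: 4.28
tcp_pos: [0.4718, -0.2767, 0.0246]
tcp_rot: [3.079, 0.621, 0.003]
wrist_force: [0.2, 0.4, -0.0]
finger_gap: 0.0151

t 4.275 tcp [ 0.4718 -0.2767  0.0246] shift [-0.0002 -0.0003  0.0016]
turn deg [ 0.03 -0.12  0.01] gap 0.0151 F [ 0.2  0.4 -0. ] q [ 0.83  0.41 -0.44  1.86  0.22  0.92  0.68]
```

```bash
python3 -m inch '[{"tx":0,"ty":0,"tz":-0.02,"wx":0,"wy":0,"wz":0,"grip":-1},{"tx":0,"ty":0,"tz":-0.03,"wx":0,"wy":0,"wz":0,"grip":-1},{"tx":0,"ty":0,"tz":-0.03,"wx":0,"wy":0,"wz":0,"grip":-1},{"tx":0,"ty":0,"tz":-0.02,"wx":0,"wy":0,"wz":0,"grip":-1},{"tx":0,"ty":0,"tz":0,"wx":0,"wy":0,"wz":0,"grip":-1}]' 60; echo; python3 rel.py 0.6427 -0.0596 14.25 0.1
```

```text
time_s: 4.9
tcp_pos: [0.4722, -0.2765, 0.1328]
tcp_rot: [3.078, 0.622, 0.007]
wrist_force: [-0.2, -1.2, -1.1]
finger_gap: 0.0152

t 4.9 tcp [ 0.4722 -0.2765  0.1328] shift [ 0.2413 -0.1337  0.0334]
turn deg [ 0.13 -0.22  8.61] gap 0.0152 F [-0.2 -1.2 -1.1] q [ 0.86  0.28 -0.48  1.77  0.14  1.12  0.74]
```

```bash
python3 -m inch '[{"tx":0,"ty":0,"tz":0,"wx":0,"wy":0,"wz":5,"grip":-1},{"tx":0,"ty":0,"tz":0,"wx":0,"wy":0,"wz":3.6,"grip":-1},{"tx":0.03,"ty":-0.02,"tz":0,"wx":0,"wy":0,"wz":0,"grip":-1},{"tx":0.03,"ty":-0.02,"tz":0,"wx":0,"wy":0,"wz":0,"grip":-1},{"tx":0.03,"ty":-0.02,"tz":0,"wx":0,"wy":0,"wz":0,"grip":-1},{"tx":0.03,"ty":-0.02,"tz":0,"wx":0,"wy":0,"wz":0,"grip":-1},{"tx":0.03,"ty":-0.02,"tz":0,"wx":0,"wy":0,"wz":0,"grip":-1},{"tx":0,"ty":0,"tz":0,"wx":0,"wy":0,"wz":0,"grip":-1}]' 60; echo; python3 rel.py 0.6427 -0.0596 14.25 0.1
```

```text
time_s: 5.9
tcp_pos: [0.594, -0.139, 0.1292]
tcp_rot: [-3.117, -0.379, 0.002]
wrist_force: [-0.8, -0.6, -0.3]
finger_gap: 0.0151

t 5.9 tcp [ 0.594  -0.139   0.1292] shift [ 0.0663 -0.0654  0.0293]
turn deg [-0.09  0.06 -0.4 ] gap 0.0151 F [-0.8 -0.6 -0.3] q [ 0.56  0.42 -0.52  1.6   0.22  1.17  0.24]
```

```bash
python3 -m inch '[{"tx":0.022,"ty":-0.022,"tz":0,"wx":0,"wy":0,"wz":-0.4,"grip":-1},{"tx":0.022,"ty":-0.022,"tz":0,"wx":0,"wy":0,"wz":0,"grip":-1},{"tx":0.02,"ty":-0.019,"tz":0,"wx":0,"wy":0,"wz":0,"grip":-1},{"tx":0,"ty":0,"tz":0.01,"wx":0,"wy":0,"wz":0,"grip":-1},{"tx":0,"ty":0,"tz":0,"wx":0,"wy":0,"wz":0,"grip":-1}]' 60; echo; python3 rel.py 0.6427 -0.0596 14.25 0.09
python3 - <<'E'
from h import *
im,i=snap('wrist','w2');im,i=snap('top','t2');
E
```

```text
time_s: 6.52
tcp_pos: [0.6383, -0.0655, 0.1155]
tcp_rot: [3.118, 0.383, -0.012]
wrist_force: [-0.0, 0.4, -0.8]
finger_gap: 0.0152

t 6.525 tcp [ 0.6383 -0.0655  0.1155] shift [ 0.0059 -0.0046  0.0254]
turn deg [-0.05  0.44 -0.25] gap 0.0152 F [-0.   0.4 -0.8] q [ 0.42  0.51 -0.53  1.52  0.27  1.19  0.09]
```

View pics/w2.png

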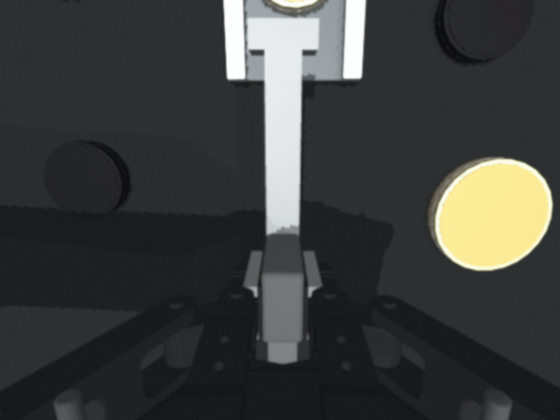

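View pics/t2.png

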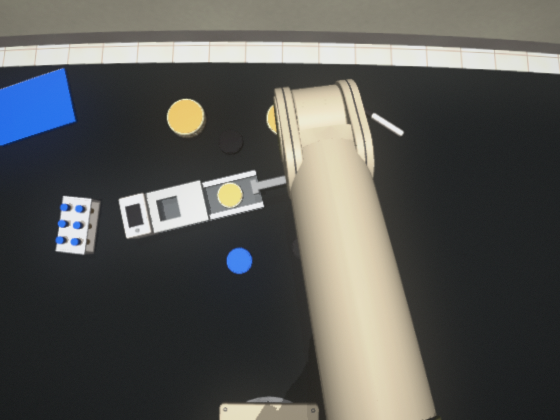

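The wrist view shows the stick's axis at column 283, with the pad at (248–319, 18–50). The channel midline is about column 294, which agrees with the +6 mm tx correction. The dish is ahead at (295,5). I'll correct that and lower the stick.

```bash
python3 -m inch '[{"tx":0.006,"ty":-0.003,"tz":0.005,"wx":0,"wy":0.4,"wz":-0.3,"grip":-1},{"tx":0,"ty":0,"tz":0.02,"wx":0,"wy":0,"wz":0,"grip":-1},{"tx":0,"ty":0,"tz":0.015,"wx":0,"wy":0,"wz":0,"grip":-1},{"tx":0,"ty":0,"tz":0,"wx":0,"wy":0,"wz":0,"grip":-1}]' 60; echo; python3 rel.py 0.6427 -0.0596 14.25 0.041
```

```text
time_s: 7.12
tcp_pos: [0.6436, -0.0626, 0.0734]
tcp_rot: [-3.117, -0.388, -0.001]
wrist_force: [0.1, 0.6, -0.8]
finger_gap: 0.0152

t 7.125 tcp [ 0.6436 -0.0626  0.0734] shift [-0.0001 -0.0032  0.0324]
turn deg [-0.01 -0.03 -0.07] gap 0.0152 F [ 0.1  0.6 -0.8] q [ 0.41  0.56 -0.51  1.55  0.29  1.11  0.08]
```

```bash
python3 -m inch '[{"tx":0,"ty":-0.001,"tz":0.015,"wx":0,"wy":0,"wz":0,"grip":-1},{"tx":0,"ty":0,"tz":0.012,"wx":0,"wy":0,"wz":0,"grip":-1},{"tx":0,"ty":0,"tz":0,"wx":0,"wy":0,"wz":0,"grip":-1}]' 60; echo; python3 rel.py 0.6427 -0.0596 14.25 0.041
python3 - <<'E'
from h import *
im,i=snap('wrist','w3');im,i=snap('scene','s3');crop('s3','s3c',260,180,500,300,3)
E
```

```text
time_s: 7.5
tcp_pos: [0.6432, -0.0615, 0.0443]
tcp_rot: [-3.117, -0.388, -0.0]
wrist_force: [-0.0, 0.3, -0.6]
finger_gap: 0.0152

t 7.5 tcp [ 0.6432 -0.0615  0.0443] shift [-0.     -0.002   0.0033]
turn deg [-0.02 -0.02 -0.07] gap 0.0152 F [-0.   0.3 -0.6] q [ 0.4   0.59 -0.5   1.57  0.31  1.06  0.06]
```

View pics/w3.png

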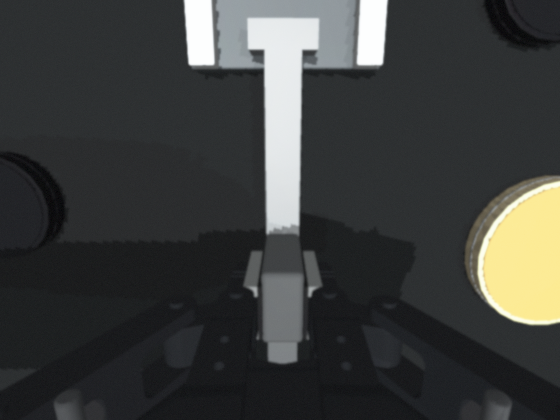

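View pics/s3c.png

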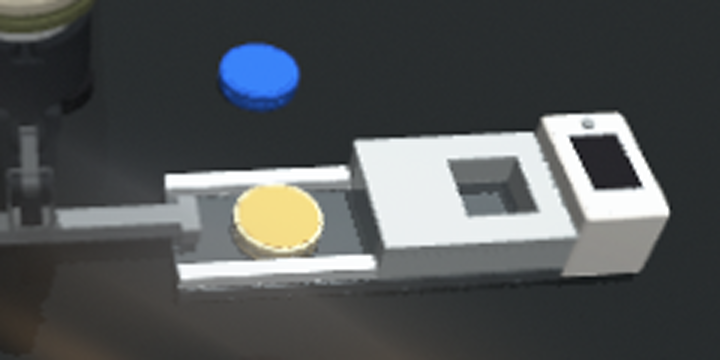

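```bash
python3 -m inch '[{"tx":0.001,"ty":-0.005,"tz":0.004,"wx":0,"wy":0,"wz":0,"grip":-1},{"tx":0,"ty":-0.01,"tz":0,"wx":0,"wy":0,"wz":0,"grip":-1},{"tx":0,"ty":-0.01,"tz":0,"wx":0,"wy":0,"wz":0,"grip":-1},{"tx":0,"ty":-0.012,"tz":0,"wx":0,"wy":0,"wz":0,"grip":-1},{"tx":0,"ty":-0.012,"tz":0,"wx":0,"wy":0,"wz":0,"grip":-1}]' 60; echo; python3 rel.py 0.6021 0.1003 14.25 0.040
```

```text
time_s: 8.22
tcp_pos: [0.6331, -0.0105, 0.0427]
tcp_rot: [3.117, 0.387, 0.007]
wrist_force: [0.4, -0.1, -0.4]
finger_gap: 0.015

t 8.225 tcp [ 0.6331 -0.0105  0.0427] shift [-0.0029 -0.115   0.0026]
turn deg [ 0.05 -0.24 -0.08] gap 0.015 F [ 0.4 -0.1 -0.4] q [ 0.34  0.57 -0.52  1.61  0.31  1.04 -0.02]
```

```bash
python3 -m inch '[{"tx":-0.002,"ty":-0.012,"tz":0.0025,"wx":0,"wy":-0.2,"wz":0,"grip":-1},{"tx":0,"ty":-0.012,"tz":0,"wx":0,"wy":0,"wz":0,"grip":-1},{"tx":0,"ty":-0.012,"tz":0,"wx":0,"wy":0,"wz":0,"grip":-1},{"tx":0,"ty":-0.012,"tz":0,"wx":0,"wy":0,"wz":0,"grip":-1}]' 60; echo; python3 rel.py 0.6021 0.1003 14.25 0.040
python3 - <<'E'
from h import *
im,i=snap('wrist','w4');im,i=snap('scene','s4');crop('s4','s4c',260,180,500,300,3)
E
```

```text
time_s: 8.72
tcp_pos: [0.6182, 0.0393, 0.0401]
tcp_rot: [3.117, 0.388, 0.001]
wrist_force: [-0.4, -0.1, -1.0]
finger_gap: 0.0155

t 8.725 tcp [0.6182 0.0393 0.0401] shift [-0.0007 -0.0631  0.0001]
turn deg [ 0.05 -0.03 -0.05] gap 0.0155 F [-0.4 -0.1 -1. ] q [ 0.28  0.55 -0.54  1.65  0.32  1.03 -0.11]
```

View pics/w4.png

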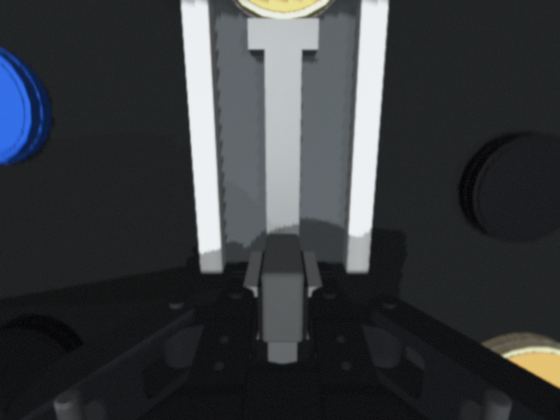

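View pics/s4c.png

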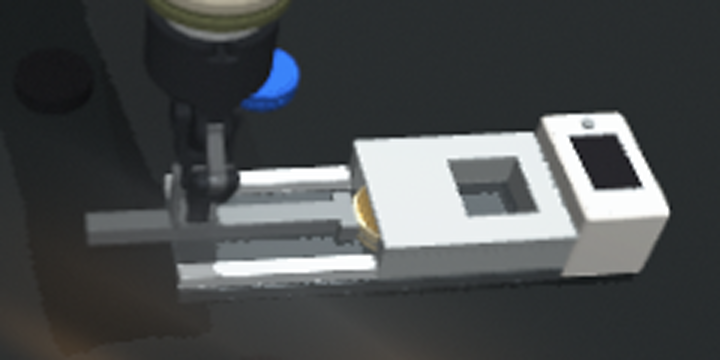

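The dish is against the pad, centred on it, and entering the cover. I'll carry on pushing.

```bash
python3 -m inch '[{"tx":-0.001,"ty":-0.012,"tz":0,"wx":0,"wy":0,"wz":0,"grip":-1},{"tx":0,"ty":-0.012,"tz":0,"wx":0,"wy":0,"wz":0,"grip":-1},{"tx":0,"ty":-0.012,"tz":0,"wx":0,"wy":0,"wz":0,"grip":-1},{"tx":0,"ty":-0.01,"tz":0,"wx":0,"wy":0,"wz":0,"grip":-1}]' 60; echo; python3 rel.py 0.6021 0.1003 14.25 0.040
```

```text
time_s: 9.32
tcp_pos: [0.6052, 0.0867, 0.0402]
tcp_rot: [3.117, 0.389, 0.001]
wrist_force: [0.4, 0.2, -0.5]
finger_gap: 0.0152

t 9.325 tcp [0.6052 0.0867 0.0402] shift [ 0.0004 -0.014   0.0002]
turn deg [ 0.03 -0.04 -0.02] gap 0.0152 F [ 0.4  0.2 -0.5] q [ 0.21  0.54 -0.55  1.67  0.32  1.03 -0.19]
```

```bash
python3 -m inch '[{"tx":0,"ty":-0.006,"tz":0,"wx":0,"wy":0,"wz":0,"grip":-1},{"tx":0,"ty":-0.003,"tz":0,"wx":0,"wy":0,"wz":0,"grip":-1},{"tx":0,"ty":0,"tz":0,"wx":0,"wy":0,"wz":0,"grip":-1}]' 60; echo; python3 rel.py 0.6021 0.1003 14.25 0.040;python3 -m inch '[{"tx":0,"ty":-0.003,"tz":0,"wx":0,"wy":0,"wz":0,"grip":-1},{"tx":0,"ty":0,"tz":0,"wx":0,"wy":0,"wz":0,"grip":-1}]' 60; echo; python3 rel.py 0.6021 0.1003 14.25 0.040
```

```text
time_s: 9.7
tcp_pos: [0.6026, 0.0969, 0.0402]
tcp_rot: [3.117, 0.391, 0.001]
wrist_force: [-0.2, 1.4, -1.5]
finger_gap: 0.0152

t 9.7 tcp [0.6026 0.0969 0.0402] shift [ 0.0003 -0.0034  0.0002]
turn deg [ 0.02 -0.04  0.05] gap 0.0152 F [-0.2  1.4 -1.5] q [ 0.2   0.54 -0.55  1.67  0.32  1.02 -0.21]
time_s: 9.95
tcp_pos: [0.602, 0.0993, 0.0401]
tcp_rot: [3.117, 0.389, 0.001]
wrist_force: [0.7, -0.1, -0.1]
finger_gap: 0.0153

t 9.95 tcp [0.602  0.0993 0.0401] shift [ 0.0003 -0.001   0.0001]
turn deg [ 0.04 -0.04 -0.  ] gap 0.0153 F [ 0.7 -0.1 -0.1] q [ 0.2   0.54 -0.55  1.67  0.32  1.02 -0.22]
```

```bash
python3 -m inch '[{"tx":0,"ty":-0.002,"tz":0,"wx":0,"wy":0,"wz":0,"grip":-1},{"tx":0,"ty":0,"tz":0,"wx":0,"wy":0,"wz":0,"grip":-1}]' 60; echo; python3 rel.py 0.6021 0.1003 14.25 0.040
python3 - <<'E'
from h import *
im,i=snap('scene','s5');crop('s5','s5c',340,200,490,290,5);im,i=snap('top','t5');crop('t5','t5c',110,160,270,250,5)
E
```

```text
time_s: 10.2
tcp_pos: [0.6016, 0.1011, 0.0401]
tcp_rot: [3.117, 0.389, 0.001]
wrist_force: [0.6, -0.1, -1.2]
finger_gap: 0.0156

t 10.2 tcp [0.6016 0.1011 0.0401] shift [0.0003 0.0009 0.0001]
turn deg [ 0.04 -0.04 -0.03] gap 0.0156 F [ 0.6 -0.1 -1.2] q [ 0.19  0.54 -0.55  1.67  0.32  1.02 -0.22]
```

View pics/s5c.png

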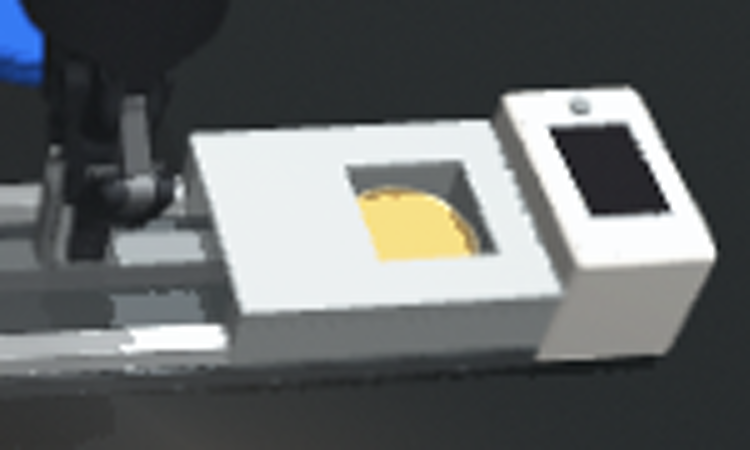

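View pics/t5c.png

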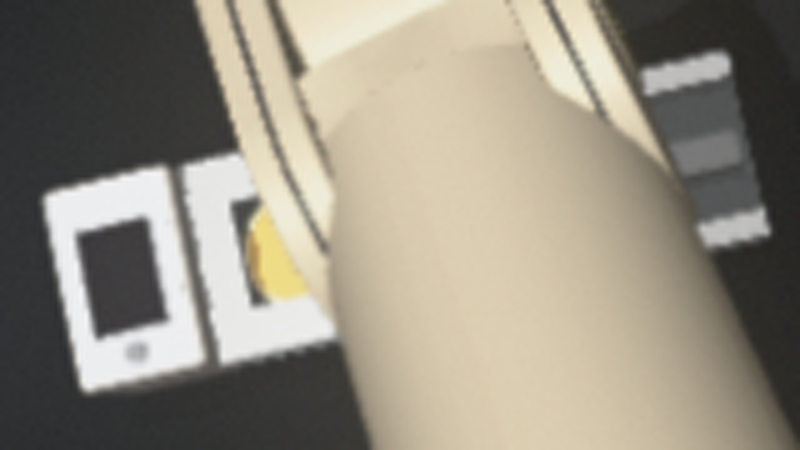

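```bash
python3 - <<'E'
from h import *
I=vision.camera_info('top');S=vision.camera_info('scene')
s=np.array([.5676,.2360]);a=np.radians(104.25);d=np.array([np.cos(a),np.sin(a)]);n=np.array([-d[1],d[0]])
for x,y in((248,258),(262,295)):
  p=at(I,110+(x+.5)/5-.5,160+(y+.5)/5-.5,.027)[:2]-s;print(p@d,p@n,'r from seat',np.hypot(*p))
for x,y in((395,187),(478,252),(450,212)):
  p=at(S,340+(x+.5)/5-.5,200+(y+.5)/5-.5,.027)[:2]-s;print('scene',p@d,p@n,np.hypot(*p))
E
```

```text
0.02857867658681534 -0.0015154373452529943 r from seat 0.02861882782018115
0.025664459475094832 0.017166007521360754 r from seat 0.030876144422064728
scene 0.005938569987172097 0.028513730674911846 0.02912558068938626
scene 0.030172706002990997 -0.009025390994929824 0.031493648092183434
scene 0.025217665688245593 0.01315126004505688 0.02844092655904214
```

By the images the dish is within about 2 mm of the seat. I'll nudge until I feel the end stop.

```bash
python3 -m inch '[{"tx":0,"ty":-0.002,"tz":0,"wx":0,"wy":0,"wz":0,"grip":-1},{"tx":0,"ty":0,"tz":0,"wx":0,"wy":0,"wz":0,"grip":-1}]' 60; echo; python3 rel.py 0.6021 0.1003 14.25 0.040
```

```text
time_s: 10.55
tcp_pos: [0.6015, 0.1016, 0.0402]
tcp_rot: [3.115, 0.387, 0.002]
wrist_force: [-0.6, 0.4, -0.3]
finger_gap: 0.0152

t 10.55 tcp [0.6015 0.1016 0.0402] shift [0.0003 0.0014 0.0002]
turn deg [ 0.13 -0.04 -0.1 ] gap 0.0152 F [-0.6  0.4 -0.3] q [ 0.19  0.54 -0.55  1.67  0.32  1.02 -0.22]
```

```bash
python3 -m inch '[{"tx":0,"ty":-0.003,"tz":0,"wx":0,"wy":0,"wz":0,"grip":-1}]' 60; echo; python3 rel.py 0.6021 0.1003 14.25 0.040
```

```text
time_s: 10.68
tcp_pos: [0.6015, 0.102, 0.0404]
tcp_rot: [3.113, 0.384, 0.002]
wrist_force: [1.5, -13.6, 4.4]
finger_gap: 0.0154

t 10.675 tcp [0.6015 0.102  0.0404] shift [0.0002 0.0018 0.0004]
turn deg [ 0.31 -0.04 -0.2 ] gap 0.0154 F [  1.5 -13.6   4.4] q [ 0.19  0.53 -0.55  1.67  0.32  1.03 -0.23]
```

The stop is felt at about 14 N, so the dish is home. I'll settle one row, then draw the stick straight back.

```bash
python3 -m inch '[{"tx":0,"ty":0,"tz":0,"wx":0.2,"wy":0,"wz":-0.2,"grip":-1},{"tx":0,"ty":0.006,"tz":0,"wx":0,"wy":0,"wz":0,"grip":-1},{"tx":0,"ty":0.015,"tz":0,"wx":0,"wy":0,"wz":0,"grip":-1},{"tx":0,"ty":0.02,"tz":0,"wx":0,"wy":0,"wz":0,"grip":-1},{"tx":0,"ty":0.02,"tz":0,"wx":0,"wy":0,"wz":0,"grip":-1}]' 60; echo; python3 rel.py 0.6525 -0.0983 14.25 0.040
```

```text
time_s: 11.3
tcp_pos: [0.6171, 0.0408, 0.0405]
tcp_rot: [3.116, 0.393, 0.001]
wrist_force: [1.0, -0.1, -1.7]
finger_gap: 0.0152

t 11.3 tcp [0.6171 0.0408 0.0405] shift [-0.0002  0.1436  0.0006]
turn deg [ 0.04 -0.05  0.13] gap 0.0152 F [ 1.  -0.1 -1.7] q [ 0.28  0.55 -0.54  1.65  0.32  1.03 -0.11]
```

```bash
python3 -m inch '[{"tx":0,"ty":0.022,"tz":0,"wx":0,"wy":0,"wz":0,"grip":-1},{"tx":0,"ty":0.022,"tz":0,"wx":0,"wy":0,"wz":0,"grip":-1},{"tx":0,"ty":0.022,"tz":0,"wx":0,"wy":0,"wz":0,"grip":-1}]' 60; echo; python3 rel.py 0.6525 -0.0983 14.25 0.040
```

```text
time_s: 11.68
tcp_pos: [0.6344, -0.0299, 0.0404]
tcp_rot: [3.116, 0.388, 0.001]
wrist_force: [0.8, -0.2, -1.0]
finger_gap: 0.0153

t 11.675 tcp [ 0.6344 -0.0299  0.0404] shift [0.0008 0.0707 0.0005]
turn deg [ 0.08 -0.04 -0.05] gap 0.0153 F [ 0.8 -0.2 -1. ] q [ 0.36  0.57 -0.51  1.6   0.31  1.05  0.01]
```

```bash
python3 -m inch '[{"tx":0,"ty":0.022,"tz":0,"wx":0,"wy":0,"wz":0,"grip":-1},{"tx":0,"ty":0.022,"tz":0,"wx":0,"wy":0,"wz":0,"grip":-1},{"tx":0,"ty":0.022,"tz":0,"wx":0,"wy":0,"wz":0,"grip":-1},{"tx":0,"ty":0,"tz":-0.02,"wx":0,"wy":0,"wz":0,"grip":-1},{"tx":0,"ty":0,"tz":-0.02,"wx":0,"wy":0,"wz":0,"grip":-1},{"tx":0,"ty":0,"tz":-0.01,"wx":0,"wy":0,"wz":0,"grip":-1},{"tx":0,"ty":0,"tz":0,"wx":0,"wy":0,"wz":0,"grip":-1}]' 60; echo; python3 rel.py 0.4720 -0.2765 14.25 0.09
```

```text
time_s: 12.55
tcp_pos: [0.6516, -0.1025, 0.0947]
tcp_rot: [3.116, 0.381, 0.004]
wrist_force: [-0.5, 0.2, -1.3]
finger_gap: 0.0156

t 12.55 tcp [ 0.6516 -0.1025  0.0947] shift [-0.2162  0.1256  0.0046]
turn deg [ 0.15 -0.12 -0.33] gap 0.0156 F [-0.5  0.2 -1.3] q [ 0.45  0.56 -0.51  1.5   0.29  1.16  0.14]
```

```bash
python3 -m inch '[{"tx":-0.031,"ty":0.018,"tz":0,"wx":0,"wy":0,"wz":0,"grip":-1},{"tx":-0.031,"ty":0.018,"tz":0,"wx":0,"wy":0,"wz":0,"grip":-1},{"tx":-0.031,"ty":0.018,"tz":0,"wx":0,"wy":0,"wz":0,"grip":-1},{"tx":-0.031,"ty":0.018,"tz":0,"wx":0,"wy":0,"wz":0,"grip":-1},{"tx":-0.031,"ty":0.018,"tz":0,"wx":0,"wy":0,"wz":0,"grip":-1},{"tx":-0.031,"ty":0.018,"tz":0,"wx":0,"wy":0,"wz":0,"grip":-1},{"tx":0,"ty":0,"tz":0,"wx":0,"wy":0,"wz":0,"grip":-1}]' 60; echo; python3 rel.py 0.4720 -0.2765 14.25 0.0255
```

```text
time_s: 13.42
tcp_pos: [0.4917, -0.2515, 0.0921]
tcp_rot: [-3.117, -0.393, 0.0]
wrist_force: [0.3, -0.3, -1.5]
finger_gap: 0.0153

t 13.425 tcp [ 0.4917 -0.2515  0.0921] shift [-0.0253  0.0194  0.0666]
turn deg [-0.01  0.01  0.12] gap 0.0153 F [ 0.3 -0.3 -1.5] q [ 0.81  0.34 -0.49  1.79  0.18  1.05  0.5 ]
```

```bash
python3 -m inch '[{"tx":-0.02,"ty":0.015,"tz":0.005,"wx":0,"wy":0,"wz":0,"grip":-1},{"tx":0,"ty":0,"tz":0.02,"wx":0,"wy":0,"wz":0,"grip":-1},{"tx":0,"ty":0,"tz":0.015,"wx":0,"wy":0,"wz":0,"grip":-1},{"tx":0,"ty":0,"tz":0,"wx":0,"wy":0,"wz":0,"grip":-1}]' 60; echo; python3 rel.py 0.4720 -0.2765 14.25 0.0250
```

```text
time_s: 13.92
tcp_pos: [0.4778, -0.2675, 0.0507]
tcp_rot: [-3.114, -0.401, -0.002]
wrist_force: [0.3, 0.1, -1.2]
finger_gap: 0.0152

t 13.925 tcp [ 0.4778 -0.2675  0.0507] shift [-0.008   0.0073  0.0257]
turn deg [-0.07 -0.07  0.43] gap 0.0152 F [ 0.3  0.1 -1.2] q [ 0.83  0.38 -0.47  1.84  0.2   0.97  0.53]
```

```bash
python3 -m inch '[{"tx":0,"ty":0,"tz":0.015,"wx":0,"wy":0,"wz":0,"grip":-1},{"tx":0,"ty":0,"tz":0.006,"wx":0,"wy":0,"wz":0,"grip":-1},{"tx":0,"ty":0,"tz":0,"wx":0,"wy":0,"wz":0,"grip":-1}]' 60; echo; python3 rel.py 0.4720 -0.2765 14.25 0.0250
```

```text
time_s: 14.3
tcp_pos: [0.479, -0.2666, 0.0289]
tcp_rot: [-3.114, -0.404, -0.003]
wrist_force: [-0.4, -0.9, -0.7]
finger_gap: 0.0156

t 14.3 tcp [ 0.479  -0.2666  0.0289] shift [-0.0093  0.0078  0.0039]
turn deg [-0.06 -0.12  0.53] gap 0.0156 F [-0.4 -0.9 -0.7] q [ 0.82  0.41 -0.46  1.85  0.22  0.93  0.51]
```

```bash
python3 -m inch '[{"tx":0,"ty":0,"tz":0.003,"wx":0,"wy":0,"wz":0,"grip":-1},{"tx":0,"ty":0,"tz":0.002,"wx":0,"wy":0,"wz":0,"grip":-1}]' 60; echo; python3 rel.py 0.4720 -0.2765 14.25 0.0250
```

```text
time_s: 14.55
tcp_pos: [0.4794, -0.2667, 0.0246]
tcp_rot: [-3.115, -0.404, -0.004]
wrist_force: [-9.0, 3.3, 21.6]
finger_gap: 0.0153

t 14.55 tcp [ 0.4794 -0.2667  0.0246] shift [-0.0097  0.0076 -0.0005]
turn deg [-0.02 -0.15  0.53] gap 0.0153 F [-9.   3.3 21.6] q [ 0.82  0.42 -0.46  1.85  0.23  0.92  0.51]
```

The stick is on the bench. I'll relax, open and go up.

```bash
python3 -m inch '[{"tx":0,"ty":0,"tz":0,"wx":0,"wy":0,"wz":0,"grip":-1},{"tx":0,"ty":0,"tz":0,"wx":0,"wy":0,"wz":0,"grip":0},{"tx":0,"ty":0,"tz":0,"wx":0,"wy":0,"wz":0,"grip":0.5},{"tx":0,"ty":0,"tz":0,"wx":0,"wy":0,"wz":0,"grip":1},{"tx":0,"ty":0,"tz":0,"wx":0,"wy":0,"wz":0,"grip":1},{"tx":0,"ty":0,"tz":0,"wx":0,"wy":0,"wz":0,"grip":1},{"tx":0,"ty":0,"tz":0,"wx":0,"wy":0,"wz":0,"grip":1}]' 60; echo; python3 rel.py 0.4720 -0.2765 14.25 0.0250
```

```text
time_s: 15.42
tcp_pos: [0.4799, -0.2671, 0.0251]
tcp_rot: [3.115, 0.403, 0.006]
wrist_force: [-0.4, 0.2, 0.3]
finger_gap: 0.0854

t 15.425 tcp [ 0.4799 -0.2671  0.0251] shift [-0.01    0.0071  0.0001]
turn deg [ 0.04 -0.21  0.51] gap 0.0854 F [-0.4  0.2  0.3] q [ 0.82  0.42 -0.46  1.85  0.23  0.92  0.51]
```

```bash
python3 -m inch '[{"tx":0,"ty":0,"tz":-0.02,"wx":0,"wy":0,"wz":0,"grip":1},{"tx":0,"ty":0,"tz":-0.04,"wx":0,"wy":0,"wz":0,"grip":1},{"tx":0,"ty":0,"tz":-0.04,"wx":0,"wy":0,"wz":0,"grip":1},{"tx":0,"ty":0,"tz":-0.04,"wx":0,"wy":0,"wz":0,"grip":1},{"tx":-0.04,"ty":0.04,"tz":0,"wx":0,"wy":0,"wz":0,"grip":1},{"tx":-0.04,"ty":0.04,"tz":0,"wx":0,"wy":0,"wz":0,"grip":1},{"tx":-0.04,"ty":0.04,"tz":0,"wx":0,"wy":0,"wz":0,"grip":1},{"tx":0,"ty":0.04,"tz":0,"wx":0,"wy":0,"wz":0,"grip":1},{"tx":0,"ty":0,"tz":0,"wx":0,"wy":0,"wz":0,"grip":1}]' 60; echo; 
python3 - <<'E'
from h import *
snap('scene','s6');snap('top','t6');print(ctrl.get_obs()['wrist_force'])
crop('s6','s6c',340,200,490,290,5)
E
```

```text
time_s: 16.55
tcp_pos: [0.4044, -0.4575, 0.1836]
tcp_rot: [3.106, 0.41, 0.018]
wrist_force: [0.7, 1.4, -0.6]
finger_gap: 0.0856

[ 0.37219786  0.95764207 -0.46345798]
```

View pics/s6.png

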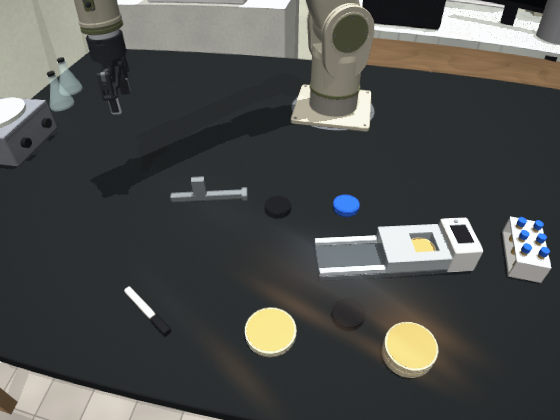

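View pics/t6.png

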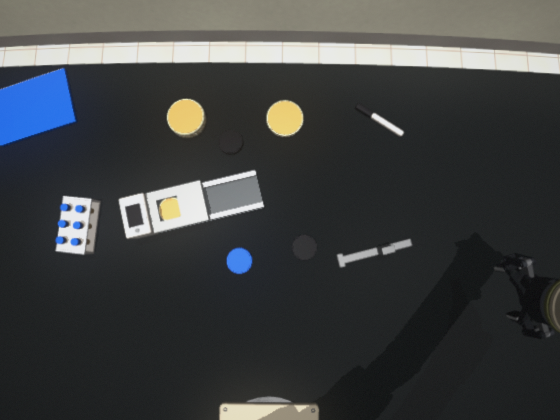

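View pics/s6c.png

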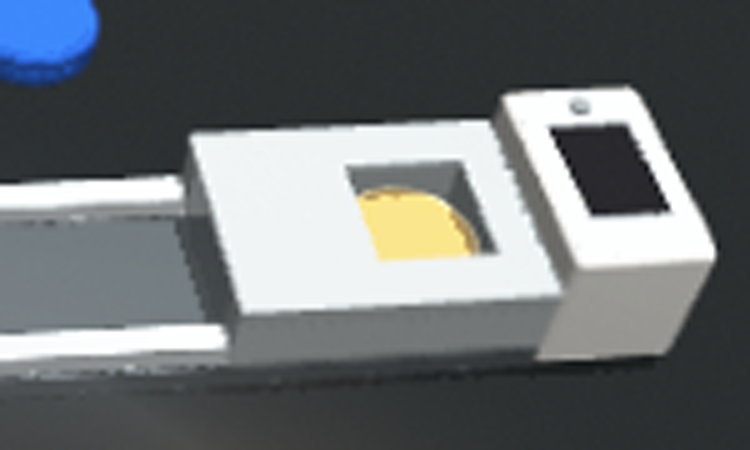

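The final pictures show the cream dish under the window (top view 170,209) with its edge where it was when home. The stick lies flat with its grip upright from (341,260) to (411,243), well clear of the station. The bystander dishes, marker and rack are at the same pixels as at the start, and the gripper is clear.

```bash
python3 -c "
from workcell import ctrl
print(ctrl.job_done(), ctrl.get_obs()['time_s'])"
```

```text
the job is handed in; nothing more can be done
the job is handed in; nothing more can be done
```

The cream dish is home at the end stop under the viewing window. The push stick lies flat on the bench, released, near where it started and clear of the station. I handed the job in at about 17 s of the 58 s allowed; no verdict is reported.

- **Push:** I gripped the stick by its upright grip (finger gap 15 mm) and slid the dish along the channel with the front pad. I stopped when the end stop pushed back with about 14 N. The fingers stayed about 110 mm behind the pad face throughout.
- **Dish:** images taken just before the last nudge put it within about 2 mm of the seat. After I drew the stick out, the dish's edge was at the same pixels.
- **Stick:** I set it down with about 22 N on the bench, then opened the gripper and moved well clear. The pictures show it flat with the grip upright.
- **Other dishes, marker and rack:** all at the same pixels as at the start.
- **Disagreements:** the stop was felt about 2 mm past my calculated seat, which is within the camera calibration. I set the stick down about 12 mm from the spot I'd aimed for, which doesn't matter.

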